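# Set up the beam-marking jig

## Task

Set up the marking jig for the next balance beam: first slide the beam along its channel and under the bridge until its front end is fully home against the end stop. Then press the round key of the selector bank down until it latches, so that the square key, which is down now, pops up; do not press the bar-shaped or T-shaped key, and leave the beam in its channel and the other things on the bench where they are.

Things in the scene. Friction and masses are not known exactly. Their poses are not given: they have to be found in the camera images.
- beam: Balance beam lying in the jig's channel, 180 mm long (its y), 24 mm wide (x), 24 mm high, dark wood with steel ends, about 0.2 kg. Origin: centre of its underside. +y points to its front end, toward the bridge and stop. An upright steel lug stands on it 45 mm behind the middle (toward -y).
- beam_lug (a point): Point to grip on the beam's upright steel lug: a plate 12 mm thick (beam x), 40 mm long (beam y), rising from the beam's top to 62 mm above the beam's underside (74 mm above the bench). This point is in its middle, 50 mm above the beam's underside, 12 mm below the lug's top, 26 mm above the beam's top face.
- beam_front (a point): Middle of the beam's front end face (90 mm ahead of the beam's origin), 12 mm above its underside. Meets stop_face when the beam is home.
- jig: Fixed marking jig on the bench: steel base plate 310 mm long (its y), 100 mm wide, 12 mm thick; origin on the bench, 5 mm to the +y side of the plate's middle. Two steel side rails form a channel along y, 30 mm wide between them; rails 10 mm wide, tops 22 mm above the bench. The channel's bed is the plate's top. The beam slides toward +y.
- stop_face (a point): Middle of the end stop's face (in the jig frame at y = 140 mm, 24 mm above the bench); the beam's front end comes to rest against it. Axes are the jig's: +y is the way the beam slides.
- bank: Fixed selector bank: grey steel box 110 mm (x) by 230 mm (y) by 60 mm high; origin: centre of its underside, on the bench. Four black keys stand in a row along its y at -75, -25, 25 and 75 mm, in an order that differs each time. A latch bar holds a pressed key down; pressing another key far enough releases it by itself and latches the new one.
- key_round (a joint): Key with a round disc cap, 46 mm across: the one to press; up at the start. Joint value = how far the key is down, in m: 0 is fully up, about 0.013 is latched down, 0.016 is its bottom stop.
- key_round_top (a point): Middle of the flat top face of the round key's cap; moves with the key. 90 mm above the bench when the key is up, about 77 mm when latched down. z is up and x, y are those of the bank.
- key_square (a joint): Key with a square cap, 42 by 42 mm: latched down at the start, must pop up. Joint value = how far the key is down, in m: 0 is fully up, about 0.013 is latched down, 0.016 is its bottom stop.
- key_square_top (a point): Middle of the flat top face of the square key's cap; moves with the key. 90 mm above the bench when the key is up, about 77 mm when latched down. z is up and x, y are those of the bank.
- key_bar (a joint): Key with a plain straight bar cap, 80 mm long (bank x) and 26 mm wide: up, to be left. Joint value = how far the key is down, in m: 0 is fully up, about 0.013 is latched down, 0.016 is its bottom stop.
- key_bar_top (a point): Middle of the flat top face of the bar key's cap; moves with the key. 90 mm above the bench when the key is up, about 77 mm when latched down. z is up and x, y are those of the bank.
- key_tee (a joint): Key with a T-shaped cap, 76 mm long (bank x), stem 18 mm wide, head 44 mm wide at its +x end: up, to be left. Joint value = how far the key is down, in m: 0 is fully up, about 0.013 is latched down, 0.016 is its bottom stop.
- key_tee_top (a point): Middle of the flat top face of the T-shaped key's cap; moves with the key. 90 mm above the bench when the key is up, about 77 mm when latched down. z is up and x, y are those of the bank.
- tin: Bystander: steel tin with a paper label, 72 mm across, 100 mm high; origin: centre of its underside.
- dish: Bystander: shallow steel dish, 130 mm across, 30 mm high; origin: centre of its underside.
- hammer: Bystander: hammer lying flat, handle toward its -x; origin on the bench beneath it.
- bridge (a point): Middle of the underside of the green bridge that crosses the channel at jig y = 75 to 125 mm, 42 mm above the bench; its deck is 86 mm wide (x), top 54 mm above the bench, with a screw head to 70 mm. The beam passes beneath with 6 mm to spare; its taller lug stops 75 mm short of this point when the beam is home.
- bank_top (a point): Centre of the bank's top face, 60 mm above the bench. Key tops stand 30 mm above it when up, 17 mm when latched; caps 10 mm thick. Keys go straight down with 2 to 4 N, with jolts to about 8 N in the first 5 mm if pressed faster than 10 mm/s, so go by depth, not force: a key latches once 14 mm down; a stiff stop is at 16 mm. Let go, it rises to about 13 mm.
Mind the look-alikes: they are no part of the job. Leave any pink or red look-alike of the beam alone.

How it is judged:
By the outcome, as a careful person would: the job done as asked, in the order asked, and still so for the second after the job is handed in, with the robot touching nothing.
It also fails if it takes over 48 s, if anything falls off the work surface, if the arm or the gripper's body presses on something with over 40 N, if the wrist force passes 120 N, or if a joint passes its speed limit or range.

## Robot

A 6-joint arm with a two-finger parallel gripper is mounted at the origin on the work surface. World frame = base frame: x ahead of the robot, y to its left, z up, the work surface at z = 0. Lengths are in mm, angles in rad, forces in N, time in s.
With the tool pointing down it reaches from about 375 to 925 mm from the base axis. Payload 5.7 kg.
Tool frame: the origin (TCP) lies midway between the tips of the shut fingers; the grasp point (between the pads) lies arm.pinch_z behind it (arm.pinch_z is the distance from the TCP to the grasp point, in mm); z points along the fingers, y is the line along which they close (so a half turn about z gives the same grasp; the last joint's range is limited). The gripper opens to 85 mm and grips with 20 to 120 N. Pads are 22 mm wide; open, the fingers measure 114 mm over their backs; the gripper's body (76 mm by 85 mm) begins 54 mm behind the grasp point. The pads swing forward as they close: fully open they stand 13 mm farther back than shut.
Start: joints at [-1.301, 0.359, 1.51, -0, 1.272, -0.115], TCP at [225.207, -556.098, 231.267] pointing down, gripper open.
Joint ranges: [-2.97, 2.97], [-1.01, 2.36], [0.21, 2.38], [-0.96, 4.11], [0.2, 2.71], [-2.98, 2.98]. Speed limits (rad/s): [2.39, 2.39, 3.14, 3.14, 3.14, 3.14].

## Interface

Orientations are given as a unit quaternion [x, y, z, w].
In Python, from workcell import arm, cams, models gives the robot as it stands. The module is installed in compiled form; this text tells all that it offers.
- The arm moves only by the tool step_arm, never from a script. Its argument "targets" is one flat list of numbers, 6 for each row, row after row: the shift along the tool's x, y, z in mm, then the turn, a rotation vector about the tool's x, y, z in rad. In form: [x, y, z, ax, ay, az, x, y, z, ax, ay, az, ...]. A call has 1 to 12 rows; each row is the pose to reach, as a shift and turn from the pose commanded when the call began, along the tool's axes at that moment; what a row does not reach only later rows make up. A row lasts 1/8 s, in which the tool goes at most 62.5 mm and 10.7 degrees, less where a joint would pass 70% of its speed; a pose out of reach is approached as far as the arm can. A call with a gripper value outside its range is refused whole. "claw" is the closure, from 0 (fully open) to 1 (shut), set as the call begins (left out, the last holds). The fingers move at their own pace and stop on an object; the grip force is fixed at half the most. Time passes only in rows, so rows that repeat a pose let the fingers close. It gives the time, the measured TCP pose, the force, the opening and the grip force at its end, in the units of the state.
- arm.get_state(): the state, without advancing time (a new reading comes with each control period).
- cams.capture(name): name is "side" or "top" or "wrist"; returns the picture (400x640x3 uint8, red, green, blue); there is no depth.
- cams.camera_info(name): a dict with "K" (3x3 intrinsics, pixels), "k1" (the pictures are not rectified: a ray, as slopes to the right and down, at radius r is drawn at 1 + k1 r^2 times it, then the intrinsics apply), "camera_from_world" (4x4, takes a point from world to camera coordinates); the wrist camera has in their place "tool_from_camera" (4x4, takes a point from camera to tool coordinates, whose origin is the TCP and whose axes are the flange's). Camera axes: x right, y up, looking along -z (the intrinsics and any distortion apply to the point x, -y, -z); pixel columns grow to the right and rows downward; lengths in mm; the calibration is good to about 2 mm. A picture is of the moment at which its call begins: read the wrist's pose just before it. camera_info takes no time and is no camera call.
- arm.finish_job(): hands the job in; it is judged then, once.
Trained networks look in the newest picture that a camera, given by its name, has taken for a name from the list of things; names that differ only in an ending like _2 or _b are one class to them, and where a whole thing is asked for, a point or a joint stands for the part that bears it (a point fixed in the world has none). Each returns a list of dicts, best first, with "score" (0 to 1); they miss things now and then, are a little off and sometimes report something else, mostly with a low value. They report only what shows in the picture. A call takes as long as a camera call. They do not tell look-alikes from the thing itself.
- models.look_for(query, camera): "extent" ([centre column, centre row, width, height] in pixels, round what is visible of it).
- models.trace(query, camera): "region" (400x640 bool, what is visible of it) and "extent" ([centre column, centre row, width, height] in pixels, round what is visible of it).
The state is a dict: "clock": time; "joints": joint angles; "dq": joint speeds; "tau": joint torques, N m; "ee_pos": TCP position; "tcp_rot": TCP orientation; "wrist_force": force on the tool from outside, world axes, zero at the start; "ft_torque": the same for the moment, N m; "grip_width": opening from 0.0 (shut) to 1.0 (fully open); "gripper_force": force on a finger pad.
Only numpy, scipy, OpenCV 4.12 (cv2) and the standard library are available. Lean on these libraries where they do the work, as an engineer would, in place of code of your own. Each camera call takes 0.05 s, during which the arm holds its last target. There are 200 camera calls.

## Working session

There is one attempt and no reset: what is moved stays moved. The work goes in short steps, Python scripts to look and compute and a tool call to move; the robot and the scene stay as the last step left them, time stands still between calls to the robot, and variables do not carry over. Pictures are saved under pics/ and viewed, at most 10 in all, crops included, and the job is handed in when it is done.

Besides the shell and the picture viewer there is one more tool, called after "Request:" in YAML: its name, and indented under it one key for each argument. step_arm: Moves the arm, as the interface text tells. Its arguments: {"type":"object","properties":{"targets":{"type":"array","items":{"type":"number"}},"claw":{"type":"number"}},"required":["targets"]}

```bash
mkdir -p pics; cat > h.py <<'E'
import numpy as np, cv2
from workcell import arm, cams, models
from scipy.spatial.transform import Rotation as R
def cam(name):
    i=cams.camera_info(name)
    K=np.array(i["K"]);k1=i["k1"]
    if "camera_from_world" in i: return K,k1,np.linalg.inv(np.array(i["camera_from_world"]))
    s=arm.get_state();T=np.eye(4);T[:3,:3]=R.from_quat(s["tcp_rot"]).as_matrix();T[:3,3]=s["ee_pos"]
    return K,k1,T@np.array(i["tool_from_camera"])
def ray(c,uv):
    K,k1,T=c
    p=cv2.undistortPoints(np.array([[uv]],float),K,np.array([k1,0,0,0.]))[0,0]
    d=T[:3,:3]@np.array([p[0],-p[1],-1]); return T[:3,3],d/np.linalg.norm(d)
def atz(c,uv,z):
    o,d=ray(c,uv); return o+d*(z-o[2])/d[2]
def proj(c,P):
    K,k1,T=c
    q=np.linalg.inv(T)@np.append(P,1); x=np.array([q[0],-q[1]])/-q[2]; x=x*(1+k1*(x@x)); return K[:2,:2]@x+K[:2,2]
def tri(rs):
    A=sum(np.eye(3)-np.outer(d,d) for o,d in rs);b=sum((np.eye(3)-np.outer(d,d))@o for o,d in rs)
    return np.linalg.solve(A,b)
def save(im,n): cv2.imwrite("pics/"+n,im[:,:,::-1])
E
python3 - <<'E'
from h import *
for n in("top","side"):
    im=cams.capture(n);save(im,n+"0.png");c=cam(n);print(n,c[2][:3,3].round(),c[1])
    for q in("beam","beam_lug","jig","bank","key_round","key_square","key_bar","key_tee","tin","dish","hammer"):
        r=models.look_for(q,n)
        print(q,[(round(x["score"],2),np.round(x["extent"]).astype(int).tolist(),atz(c,x["extent"][:2],60).round()[:2].tolist()) for x in r[:3]])
s=arm.get_state();print(s["clock"],s["ee_pos"],s["tcp_rot"],arm.pinch_z)
E
```

```text
top [ 412.   70. 1011.] 0.028935898306622167
beam [(0.89, [299, 298, 59, 54], [338.0, 117.0]), (0.79, [199, 300, 82, 13], [338.0, 353.0]), (0.75, [289, 210, 68, 20], [550.0, 142.0])]
beam_lug [(0.88, [200, 297, 76, 14], [346.0, 350.0]), (0.87, [285, 214, 74, 24], [540.0, 151.0]), (0.83, [174, 154, 22, 63], [697.0, 429.0])]
jig []
bank []
key_round [(0.78, [475, 217, 20, 17], [526.0, -315.0])]
key_square [(0.75, [433, 215, 15, 19], [532.0, -212.0])]
key_bar [(0.37, [249, 129, 34, 38], [761.0, 244.0])]
key_tee [(0.91, [414, 217, 21, 37], [529.0, -166.0])]
tin [(0.82, [247, 128, 34, 39], [762.0, 249.0])]
dish [(0.61, [344, 129, 48, 49], [757.0, 1.0])]
hammer [(0.56, [427, 139, 57, 91], [728.0, -210.0]), (0.45, [248, 128, 34, 33], [764.0, 245.0])]
side [114. 942. 687.] 0.010759470652448111
beam [(0.87, [354, 340, 56, 76], [321.0, 415.0]), (0.84, [175, 299, 70, 48], [660.0, 479.0]), (0.83, [311, 236, 31, 55], [529.0, 183.0])]
beam_lug [(0.84, [175, 300, 68, 46], [659.0, 481.0]), (0.8, [310, 237, 38, 60], [528.0, 188.0]), (0.8, [398, 260, 76, 42], [325.0, 174.0])]
jig [(0.8, [299, 264, 84, 90], [506.0, 282.0])]
bank [(0.88, [376, 175, 71, 51], [507.0, -155.0]), (0.23, [314, 235, 34, 59], [525.0, 176.0])]
key_round [(0.53, [370, 168, 26, 14], [538.0, -189.0]), (0.45, [390, 149, 16, 9], [531.0, -337.0])]
key_square []
key_bar [(0.44, [386, 152, 28, 13], [533.0, -308.0])]
key_tee [(0.69, [376, 161, 17, 9], [537.0, -236.0]), (0.49, [372, 167, 27, 13], [533.0, -194.0]), (0.45, [390, 146, 17, 11], [539.0, -356.0])]
tin [(0.7, [209, 227, 35, 48], [757.0, 260.0])]
dish [(0.92, [264, 189, 43, 29], [740.0, 55.0])]
hammer [(0.98, [320, 163, 62, 37], [681.0, -150.0])]
1.2 [ 225.20104091 -556.12071572  231.25101357] [ 9.81547377e-01  1.91219100e-01 -6.94714632e-06 -4.16493004e-05] 18.700000000000003
```

View pics/top0.png

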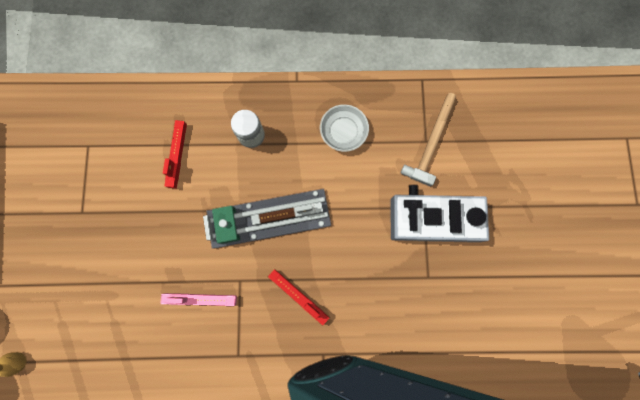

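View pics/side0.png

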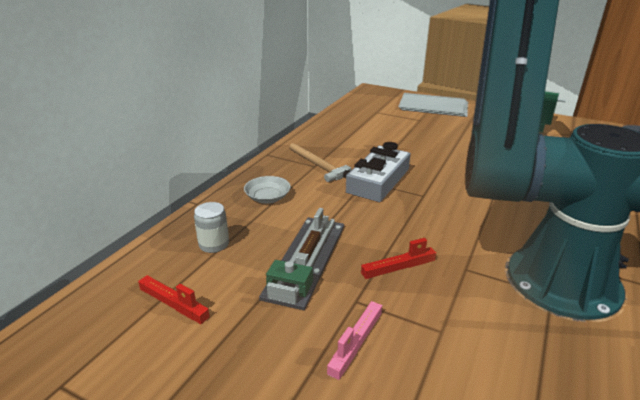

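Beam candidates in the top view are red (175,155), red (298,298), pink (199,300) and the dark-wood one in the jig (285,212). I choose the dark one in the jig. Its lug is near (312,208), and the bridge is at (223,225). The keys from left to right are T (413,212), square (433,216), bar (455,216) and round (476,216). Next is a close crop to check.

```bash
python3 - <<'E'
import cv2,numpy as np
t=cv2.imread("pics/top0.png");s=cv2.imread("pics/side0.png")
a=cv2.resize(t[180:255,195:335],None,fx=5,fy=5,interpolation=cv2.INTER_CUBIC)
b=cv2.resize(s[200:310,255:355],None,fx=2,fy=2,interpolation=cv2.INTER_CUBIC)
d=cv2.resize(t[180:250,385:500],None,fx=3,fy=3,interpolation=cv2.INTER_CUBIC)
o=np.zeros((600,700,3),np.uint8);o[:375]=a;o[375:595,:200]=b;o[380:590,250:595]=d
cv2.imwrite("pics/crop1.png",o)
E
```

```text
(no output)
```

View pics/crop1.png

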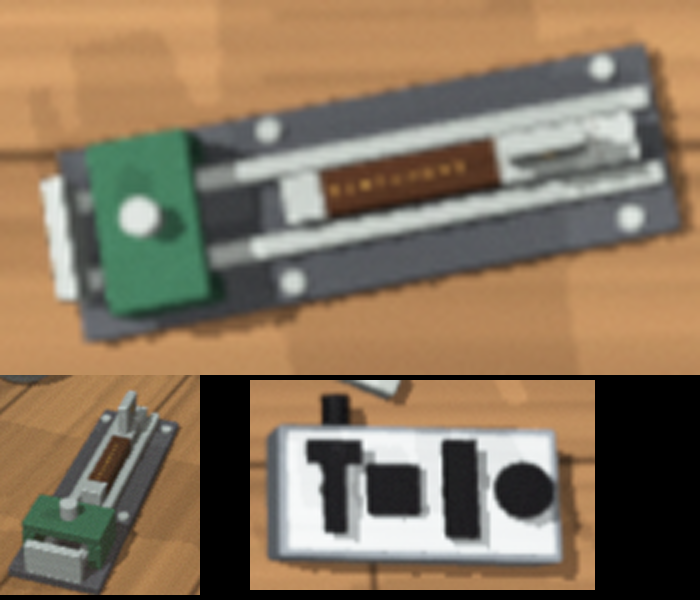

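The crop confirms it: the dark beam with steel ends lies in the jig. Its front end is at top px (252,220), the lug at about (305,210), and the bridge at (224,224). The round key is at (476,216).

```bash
python3 - <<'E'
from h import *
t=cam("top");s=cam("side")
P=lambda x,y:(195+x/5-.4,180+y/5-.4)
for a,b in(((235,165),(648,97)),((250,248),(662,172))):
    A=atz(t,P(*a),22);B=atz(t,P(*b),22);d=A-B;print(A.round(),B.round(),np.degrees(np.arctan2(d[1],d[0])))
print("front",atz(t,P(283,200),36).round(),"rear",atz(t,P(638,138),36).round(), "stopface?",atz(t,P(68,235),36).round())
print("lug top",atz(t,P(548,150),74).round(), tri([ray(t,P(548,150)),ray(s,(318.5,214))]).round())
print("bank corners z60",[atz(t,(385+x/3-.3,180+y/3-.3),60).round()[:2] for x,y in((30,50),(305,52),(312,180),(33,172))])
print("round",atz(t,(385+274/3,180+110/3),90).round(),"sq",atz(t,(385+143/3,180+110/3),77).round(),"tee",atz(t,(385+87/3,180+110/3),90).round())
w=cams.camera_info("wrist");print(np.array(w["tool_from_camera"]).round(2),w["K"],w["k1"])
E
```

```text
[550. 265.  22.] [583.  53.  22.] 98.65830399491234
[508. 257.  22.] [544.  47.  22.] 99.675842724578
front [530. 238.  36.] rear [559.  59.  36.] stopface? [514. 345.  36.]
lug top [548. 103.  74.] [551. 104.  67.]
bank corners z60 [array([ 580., -121.]), array([ 575., -347.]), array([ 470., -343.]), array([ 480., -119.])]
round [ 523. -306.   90.] sq [ 526. -207.   77.] tee [ 525. -159.   90.]
[[   0.      0.97    0.26   66.51]
 [   1.     -0.     -0.     -0.97]
 [  -0.      0.26   -0.97 -142.75]
 [   0.      0.      0.      1.  ]] [[301.56783504   0.         316.48305081]
 [  0.         301.56783504 200.79868998]
 [  0.           0.           1.        ]] 0.003366477894868672
```

Request:
step_arm:
  targets: [560,-548,0,0,0,-1.347,560,-548,0,0,0,-1.347,560,-548,0,0,0,-1.347,560,-548,0,0,0,-1.347,560,-548,0,0,0,-1.347,560,-548,0,0,0,-1.347,560,-548,0,0,0,-1.347,560,-548,0,0,0,-1.347,560,-548,0,0,0,-1.347,560,-548,0,0,0,-1.347,560,-548,0,0,0,-1.347,560,-548,0,0,0,-1.347]
  claw: 0

```text
clock: 2.7
ee_pos: [525.9, 133.4, 231.6]
tcp_rot: [0.648, 0.762, 0.0, 0.0]
wrist_force: [1.7, -0.4, 0.1]
grip_width: 0.999
gripper_force: 0.0
```

Request:
step_arm:
  targets: [20,0,0,0,0,0,20,0,0,0,0,0,20,0,0,0,0,0]

```text
clock: 3.08
ee_pos: [521.2, 149.9, 231.2]
tcp_rot: [0.648, 0.762, -0.001, -0.0]
wrist_force: [0.0, -0.8, -0.2]
grip_width: 1.0
gripper_force: 0.0
```

```bash
python3 - <<'E'
from h import *
c=cam("wrist");np.save("c1.npy",np.array([c[0],c[1],c[2]],dtype=object),allow_pickle=True)
im=cams.capture("wrist");save(im,"w1.png");s=arm.get_state();print(s["clock"],s["ee_pos"],s["tcp_rot"])
for q in("beam","beam_lug"):
    for x in models.look_for(q,"wrist")[:3]: print(q,x["score"],x["extent"])
E
```

```text
3.125 [521.3866961  149.634599   231.33996322] [ 6.48419303e-01  7.61283305e-01 -3.69400595e-04  1.66138972e-06]
beam 0.67 [161.3, 172.4, 127.0, 107.9]
beam 0.64 [337.6, 178.8, 22.9, 158.9]
beam 0.6 [165.5, 18.1, 38.6, 36.3]
beam_lug 0.64 [164.9, 17.9, 34.6, 35.8]
beam_lug 0.56 [337.6, 177.8, 23.3, 154.2]
```

View pics/w1.png

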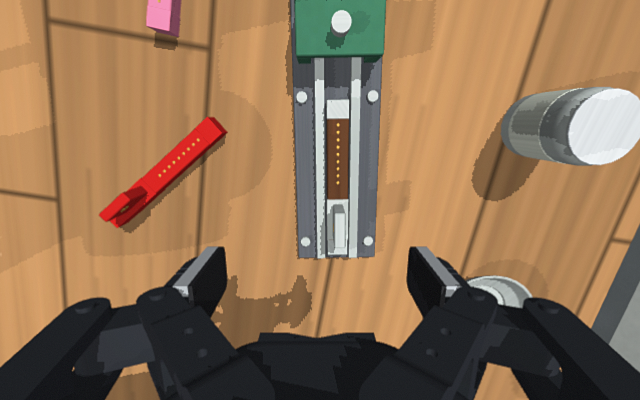

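The wrist view shows the lug's top at (339,227), the beam's front end at (339,99), the near edge of the bridge at row 57 and the screw head at (342,20). The red look-alike is well off to the left.

```bash
python3 - <<'E'
from h import *
c=tuple(np.load("c1.npy",allow_pickle=True));t=cam("top");s=cam("side")
u=np.array([np.cos(np.radians(99.25)),np.sin(np.radians(99.25))])
for n,p,z in(("front",(339,99),36),("rear",(339,256),36),("lugfront",(339,206),74),("lugC",(339,206),74),("screw",(342,20),70),("bridge edge low",(340,57),54),("railL top",(320,60),22),("railL bot",(318,257),22),("railR top",(357,60),22),("railR bot",(358,257),22)):
    X=atz(c,p,z);print(n,X.round(1),"along",(X[:2]@u).round(1),"perp",(X[0]*u[1]-X[1]*u[0]).round(1))
P=lambda x,y:(195+x/5-.4,180+y/5-.4)
for n,X in (("lug front top tri",tri([ray(c,(339,206)),ray(t,P(507,155))])),("screw tri",tri([ray(c,(342,20)),ray(t,P(140,216))])),("front",tri([ray(c,(339,99)),ray(t,P(283,200))]))):
    print(n,X.round(1),(X[:2]@u).round(1),(X[0]*u[1]-X[1]*u[0]).round(1))
for x,y in((68,300),(42,180),(60,178),(75,297)):
    X=atz(t,P(x,y),36);print((X[:2]@u).round(1))
E
```

```text
front [530.8 239.9  36. ] along 151.4 perp 562.4
rear [563.6  60.8  36. ] along -30.6 perp 566.1
lugfront [547.5 133.8  74. ] along 44.0 perp 561.9
lugC [547.5 133.8  74. ] along 44.0 perp 561.9
screw [519.3 304.   70. ] along 216.6 perp 561.4
bridge edge low [523.7 276.9  54. ] along 189.1 perp 561.4
railL top [504.3 276.6  22. ] along 191.9 perp 542.2
railL bot [539.7  48.6  22. ] along -38.7 perp 540.5
railR top [543.5 283.   22. ] along 191.9 perp 581.9
railR bot [589.9  56.9  22. ] along -38.7 perp 591.4
lug front top tri [551.  125.1  42.1] 34.9 563.9
screw tri [518.3 298.5  84.9] 211.3 559.6
front [531.9 240.8  20.7] 152.2 563.7
261.7
267.0
258.0
258.1
```

Request:
step_arm:
  targets: [-47,25,60,0,0,-0.01,-47,25,115,0,0,-0.01,-47,25,115,0,0,-0.01,-47,25,115,0,0,-0.01]

```text
clock: 3.72
ee_pos: [554.1, 108.4, 117.1]
tcp_rot: [0.644, 0.765, -0.0, -0.0]
wrist_force: [0.3, -0.5, 0.2]
grip_width: 0.999
gripper_force: 0.0
```

```bash
python3 - <<'E'
from h import *
c=cam("wrist");np.save("c2.npy",np.array([c[0],c[1],c[2]],dtype=object),allow_pickle=True)
im=cams.capture("wrist");save(im,"w2.png");s=arm.get_state();print(s["clock"],s["ee_pos"],s["tcp_rot"])
for x in models.look_for("beam_lug","wrist")[:3]: print(x["score"],x["extent"])
E
```

```text
3.775 [555.10147474 108.78909544 118.12687551] [6.44273235e-01 7.64794639e-01 8.40037164e-04 6.73331620e-04]
0.91 [75.3, 129.5, 150.6, 171.8]
0.6 [313.6, 139.8, 37.9, 249.8]
0.52 [314.0, 133.1, 135.6, 264.6]
```

View pics/w2.png

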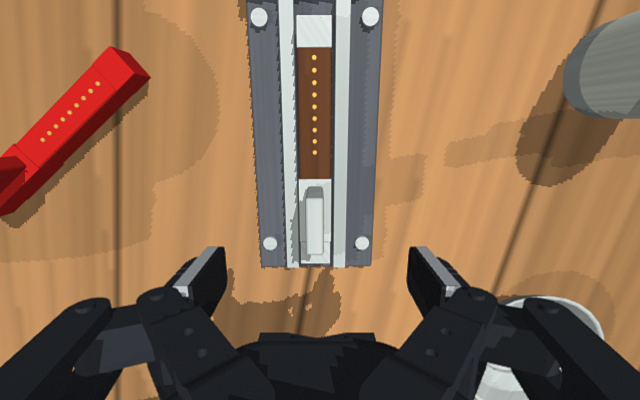

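The lug's top is at about (315,226), spanning rows 197–254, and it is aligned with the image columns. The fingers straddle it symmetrically at cols 226 and 408.

```bash
python3 - <<'E'
from h import *
c=tuple(np.load("c2.npy",allow_pickle=True));c1=tuple(np.load("c1.npy",allow_pickle=True))
s=arm.get_state();M=R.from_quat(s["tcp_rot"]).as_matrix();p=s["ee_pos"]
f=lambda X:(M.T@(X-p)).round(1)
for n,a,z in(("top front",(315,197),74),("top rear",(315,254),74),("base front",(315,186),36),("beam front",(314,15),36),("rear",(315,264),36)):print(n,f(atz(c,a,z)))
X=tri([ray(c,(314,15)),ray(c1,(339,99))]);print("front tri",X.round(1),f(X))
X=tri([ray(c,(315,254)),ray(c1,(339,250))]);print("lug rear top tri",X.round(1))
X=tri([ray(c,(314,179)),ray(c1,(339,200))]);print("wood/steel edge tri",X.round(1))
E
```

```text
top front [18.7 -2.3 44.6]
top rear [-20.8  -2.4  44.6]
base front [17.5 -2.7 82.6]
beam front [132.6  -3.2  82.6]
rear [-47.5  -2.8  82.6]
front tri [530.4 239.7  34.9] [133.1  -2.8  83.8]
lug rear top tri [558.6  79.   56.9]
wood/steel edge tri [548.3 135.3  56.3]
```

Request:
step_arm:
  targets: [-1,-2.5,40,0,0,0,-1,-2.5,70,0,0,0,-1,-2.5,70,0,0,0,-1,-2.5,70,0,0,0]

```text
clock: 4.32
ee_pos: [553.4, 107.7, 48.4]
tcp_rot: [0.644, 0.765, 0.001, 0.001]
wrist_force: [-0.3, -0.3, 0.1]
grip_width: 1.002
gripper_force: 0.0
```

Request:
step_arm:
  targets: [0,0,0,0,0,0,0,0,0,0,0,0,0,0,0,0,0,0,0,0,0,0,0,0,0,0,0,0,0,0,0,0,0,0,0,0,0,0,0,0,0,0,0,0,0,0,0,0]
  claw: 1

```text
clock: 5.32
ee_pos: [551.9, 107.3, 46.5]
tcp_rot: [0.644, 0.765, 0.0, 0.0]
wrist_force: [-0.8, -0.6, 5.8]
grip_width: 0.128
gripper_force: 60.2
```

Request:
step_arm:
  targets: [8,0,0,0,0,0,17,0,0,0,0,0,26,0,0,0,0,0,35,0,0,0,0,0,44,0,0,0,0,0,53,0,0,0,0,0,62,0,0,0,0,0,71,0,0,0,0,0,80,0,0,0,0,0,88,0,0,0,0,0,95,0,0,0,0,0,95,0,0,0,0,0]

```text
clock: 6.82
ee_pos: [535.4, 202.2, 46.5]
tcp_rot: [0.644, 0.765, 0.0, -0.0]
wrist_force: [0.4, -0.9, 5.5]
grip_width: 0.13
gripper_force: 60.3
```

Request:
step_arm:
  targets: [2,0,0,0,0,0,4,0,0,0,0,0,6,0,0,0,0,0,8,0,0,0,0,0,9,0,0,0,0,0,9,0,0,0,0,0,9,0,0,0,0,0]

```text
clock: 7.7
ee_pos: [534.0, 210.1, 46.5]
tcp_rot: [0.644, 0.765, -0.0, 0.0]
wrist_force: [0.3, -3.3, 6.4]
grip_width: 0.132
gripper_force: 60.4
```

Request:
step_arm:
  targets: [1,0,0,0,0,0,2,0,0,0,0,0,2,0,0,0,0,0,2,0,0,0,0,0]

```text
clock: 8.2
ee_pos: [534.0, 210.1, 46.5]
tcp_rot: [0.644, 0.765, -0.001, 0.001]
wrist_force: [2.4, -12.0, 7.1]
grip_width: 0.132
gripper_force: 60.5
```

Request:
step_arm:
  targets: [2,0,0,0,0,0,3,0,0,0,0,0,3,0,0,0,0,0,3,0,0,0,0,0]

```text
clock: 8.7
ee_pos: [534.0, 210.3, 46.6]
tcp_rot: [0.643, 0.766, -0.003, 0.003]
wrist_force: [4.9, -26.7, 8.6]
grip_width: 0.127
gripper_force: 60.8
```

Request:
step_arm:
  targets: [-2,0,0,0,0,0,-4,0,0,0,0,0,-4,0,0,0,0,0]

```text
clock: 9.07
ee_pos: [534.1, 210.2, 46.5]
tcp_rot: [0.644, 0.765, -0.0, 0.0]
wrist_force: [2.4, -7.5, 5.6]
grip_width: 0.129
gripper_force: 60.4
```

Request:
step_arm:
  targets: [0,0,0,0,0,0,0,0,0,0,0,0,0,0,0,0,0,0,0,0,0,0,0,0,0,0,0,0,0,0]
  claw: 0

```text
clock: 9.7
ee_pos: [533.9, 210.8, 46.3]
tcp_rot: [0.644, 0.765, 0.0, -0.0]
wrist_force: [0.1, 0.3, -0.1]
grip_width: 1.001
gripper_force: 0.0
```

Request:
step_arm:
  targets: [0,0,-40,0,0,0,0,0,-90,0,0,0,0,0,-120,0,0,0,0,0,-120,0,0,0,0,0,-120,0,0,0]

```text
clock: 10.32
ee_pos: [533.3, 210.6, 165.6]
tcp_rot: [0.644, 0.765, -0.0, -0.0]
wrist_force: [0.3, -0.3, -0.8]
grip_width: 1.0
gripper_force: 0.0
```

```bash
python3 - <<'E'
from h import *
c=cam("wrist");np.save("c3.npy",np.array([c[0],c[1],c[2]],dtype=object),allow_pickle=True)
w=cams.capture("wrist");t=cams.capture("top");s=cams.capture("side");save(w,"w3.png");save(t,"t3.png")
st=arm.get_state();print(st["clock"],st["ee_pos"])
a=cv2.resize(w[:300,200:440],None,fx=1.6,fy=1.6);b=cv2.resize(s[200:310,245:355],None,fx=3,fy=3);d=cv2.resize(t[180:255,195:335],None,fx=2.5,fy=2.5)
o=np.zeros((560,760,3),np.uint8);o[:480,:384]=a;o[:330,400:730]=b;o[340:340+d.shape[0],390:390+d.shape[1]]=d
save(o,"home.png")
E
```

```text
10.475 [532.89127357 210.44237902 164.81585711]
```

View pics/home.png

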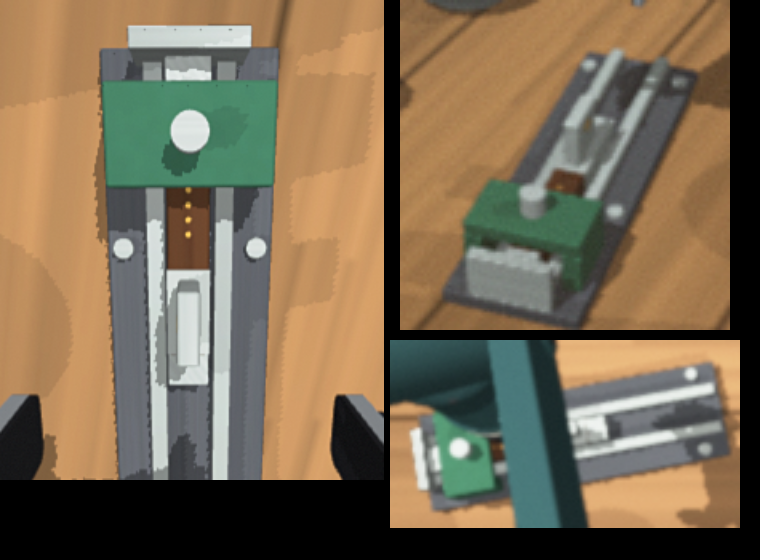

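```bash
python3 - <<'E'
from h import *
c=tuple(np.load("c3.npy",allow_pickle=True));s=arm.get_state();M=R.from_quat(s["tcp_rot"]).as_matrix()
u=M[:,0]; f=lambda a:(200+a[0]/1.6,a[1]/1.6)
A=lambda a,z:round(float(u[:2]@atz(c,f(a),z)[:2]),1)
print("beam front",A((188,57),36),"rear",A((188,384),36),"bridge edges z54",A((188,82),54),A((188,185),54),"screw",A((190,130),70))
print("plate end z12",A((110,49),12),[("stop near top",z,A((190,48),z),"far",A((190,26),z)) for z in(30,36,42,48)])
E
```

```text
beam front 249.1 rear 70.4 bridge edges z54 234.0 186.3 screw 210.6
plate end z12 258.8 [('stop near top', 30, 254.8, 'far', 264.9), ('stop near top', 36, 253.2, 'far', 263.1), ('stop near top', 42, 251.7, 'far', 261.4), ('stop near top', 48, 250.2, 'far', 259.6)]
```

The beam's front end is at about 249 mm along the jig. The stop face is at about 250 mm (bridge mid 210 + 40), and the contact was firm, so the beam is home. Next is the key.

Request:
step_arm:
  targets: [-507,-98,-24,0,0,0.145,-507,-98,-24,0,0,0.145,-507,-98,-24,0,0,0.145,-507,-98,-24,0,0,0.145,-507,-98,-24,0,0,0.145,-507,-98,-24,0,0,0.145,-507,-98,-24,0,0,0.145,-507,-98,-24,0,0,0.145,-507,-98,-24,0,0,0.145,-507,-98,-24,0,0,0.145,-507,-98,-24,0,0,0.145,-507,-98,-24,0,0,0.145]
  claw: 1

```text
clock: 11.98
ee_pos: [523.6, -303.6, 190.0]
tcp_rot: [0.697, 0.717, 0.0, -0.001]
wrist_force: [0.3, -0.2, 1.2]
grip_width: 0.003
gripper_force: 0.0
```

```bash
python3 - <<'E'
from h import *
c=cam("wrist");np.save("c4.npy",np.array([c[0],c[1],c[2]],dtype=object),allow_pickle=True)
im=cams.capture("wrist");save(im,"w4.png");s=arm.get_state();print(s["clock"],s["ee_pos"],s["tcp_rot"],s["grip_width"])
for x in models.look_for("key_round","wrist")[:3]: print(x["score"],x["extent"],atz(c,x["extent"][:2],90).round(1))
E
```

```text
12.025 [ 523.77755021 -303.85175137  190.22135542] [ 6.97182698e-01  7.16893397e-01  8.33504563e-05 -3.69964325e-04] 0.006261339978641554
0.77 [314.0, 203.7, 57.3, 54.6] [ 521.7 -304.9   90. ]
```

View pics/w4.png

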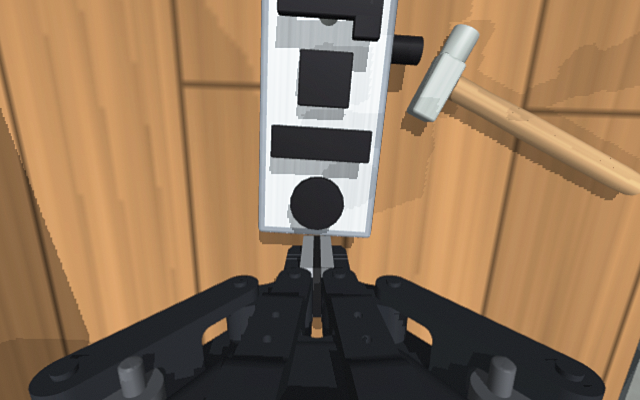

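The wrist view shows the round cap at (317,203), with the bar at (321,144), the square at (325,80) and the T at the top edge. The tool is already within about 1–2 mm of being above the round cap.

Request:
step_arm:
  targets: [-1,0,50,0,0,0,-1,0,85,0,0,0,-1,0,96,0,0,0,-1,0,96,0,0,0,-1,0,96,0,0,0]

```text
clock: 12.7
ee_pos: [524.9, -307.2, 95.9]
tcp_rot: [0.698, 0.716, 0.0, 0.001]
wrist_force: [-0.1, -0.3, 0.9]
grip_width: 0.004
gripper_force: 0.0
```

Request:
step_arm:
  targets: [0,0,1,0,0,0,0,0,2,0,0,0,0,0,3,0,0,0,0,0,4,0,0,0,0,0,5,0,0,0,0,0,6,0,0,0,0,0,7,0,0,0,0,0,8,0,0,0,0,0,9,0,0,0,0,0,10,0,0,0,0,0,10,0,0,0,0,0,10,0,0,0]

```text
clock: 14.2
ee_pos: [523.7, -306.6, 84.2]
tcp_rot: [0.698, 0.716, 0.0, -0.0]
wrist_force: [-0.5, -0.5, 3.7]
grip_width: 0.002
gripper_force: 1.4
```

Request:
step_arm:
  targets: [0,0,1,0,0,0,0,0,2,0,0,0,0,0,3,0,0,0,0,0,4,0,0,0,0,0,5,0,0,0,0,0,6,0,0,0,0,0,7,0,0,0,0,0,7.5,0,0,0,0,0,8,0,0,0,0,0,8,0,0,0,0,0,8,0,0,0]

```text
clock: 15.58
ee_pos: [523.7, -306.5, 76.3]
tcp_rot: [0.698, 0.716, 0.0, -0.0]
wrist_force: [-0.6, -0.9, 3.7]
grip_width: 0.0
gripper_force: 1.6
```

Request:
step_arm:
  targets: [0,0,0.5,0,0,0,0,0,1,0,0,0,0,0,1.5,0,0,0,0,0,1.5,0,0,0,0,0,1.5,0,0,0]

```text
clock: 16.2
ee_pos: [523.7, -306.6, 74.8]
tcp_rot: [0.698, 0.716, 0.0, -0.0]
wrist_force: [-0.1, 0.3, 3.5]
grip_width: -0.001
gripper_force: 1.7
```

Request:
step_arm:
  targets: [0,0,0.4,0,0,0,0,0,0.8,0,0,0,0,0,0.8,0,0,0,0,0,0.8,0,0,0]

```text
clock: 16.7
ee_pos: [523.7, -306.5, 74.1]
tcp_rot: [0.698, 0.716, 0.0, -0.0]
wrist_force: [-0.4, 0.9, 4.9]
grip_width: -0.004
gripper_force: 2.4
```

Force is now rising at the stop, so I release slowly, lift and look.

Request:
step_arm:
  targets: [0,0,-1,0,0,0,0,0,-2,0,0,0,0,0,-3,0,0,0,0,0,-5,0,0,0,0,0,-20,0,0,0,0,0,-60,0,0,0,0,0,-100,0,0,0,0,0,-116,0,0,0,0,0,-116,0,0,0,0,0,-116,0,0,0]

```text
clock: 17.95
ee_pos: [522.9, -305.9, 188.6]
tcp_rot: [0.698, 0.716, -0.0, -0.001]
wrist_force: [-0.2, -0.6, -0.7]
grip_width: 0.002
gripper_force: 0.0
```

```bash
python3 - <<'E'
from h import *
w=cams.capture("wrist");t=cams.capture("top");s=cams.capture("side");print(arm.get_state()["clock"],arm.get_state()["ee_pos"])
o=np.zeros((600,780,3),np.uint8)
o[:260,:300]=w[:260,220:520];o[:260,310:610]=cv2.imread("pics/w4.png")[:260,220:520,::-1]
o[270:270+330,:330]=cv2.resize(s[130:210,330:430],None,fx=3.3,fy=3.3)[:330,:330] if 0 else np.pad(cv2.resize(s[130:210,330:430],(330,264)),((0,66),(0,0),(0,0)))
o[270:534,340:670]=cv2.resize(cv2.imread("pics/side0.png")[130:210,330:430,::-1],(330,264))
save(o,"key.png");save(t,"t5.png");save(w,"w5.png")
E
```

```text
18.1 [ 522.90075056 -305.94802089  188.40446388]
```

View pics/key.png

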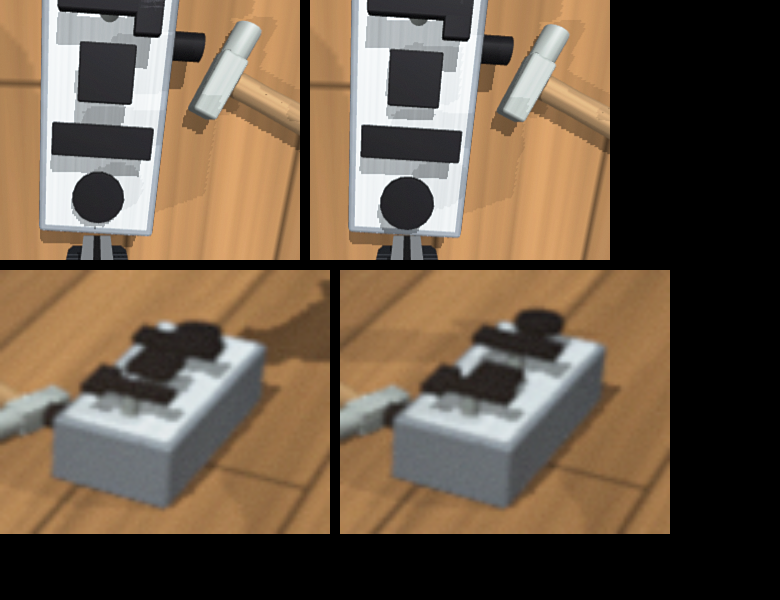

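After the press (left), the round cap looks smaller and sits lower. The square cap is larger and stands up, and the bar and T are unchanged. The arm is clear, so I hand the job in.

```bash
python3 -c "
from workcell import arm
print(arm.finish_job())"
```

```text
the job is handed in; nothing more can be done
None
```

The job is handed in: the beam is home against the end stop, the round key is latched down and the square key has popped up, with the other keys and bench items left alone, at about 18 s on the clock.

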